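Load drilled hub blocks into a spring magazine

ROBOT

A 7-joint arm with a two-finger parallel gripper is mounted at the origin on the work surface. World frame = base frame: x ahead of the robot, y to its left, z up, the work surface at z = 0. Lengths are in m, angles in rad, forces in N, time in s.
With the tool pointing down it reaches from about 0.425 to 0.875 m from the base axis. Payload 4.7 kg.
Tool frame: the origin (TCP) lies midway between the tips of the shut fingers; the grasp point (between the pads) lies ctrl.grasp_offset behind it (ctrl.grasp_offset is the distance from the TCP to the grasp point, in m); z points along the fingers, y is the line along which they close (so a half turn about z gives the same grasp; the last joint's range is limited). The gripper opens to 87 mm and grips with 3 to 60 N. Pads are 19 mm wide; open, the fingers measure 117 mm over their backs; the gripper's body (75 mm by 190 mm) begins 51 mm behind the grasp point.
Start: joints at [1.334, 0.321, -0.07, 1.45, 0.023, 1.371, -0.057], TCP at [0.161, -0.63, 0.223] pointing down, gripper open.
Joint ranges: [-2.86, 2.86], [-0.3, 2.09], [-1.38, 1.24], [0.06, 2.45], [-1.56, 4.7], [0.09, 2.05], [-2.69, 2.69]. Speed limits (rad/s): [2.57, 2.57, 3.14, 3.14, 3.14, 3.14, 3.14].

INTERFACE

Orientations are given as a rotation vector (axis times angle).
In Python, from bench import ctrl gives the robot as it stands. The module is installed in compiled form; this text tells all that it offers.
- The arm moves only by the tool jog_arm, never from a script. Its argument "moves" is one flat list of numbers, 7 for each row, row after row: the shift along the tool's x, y, z in units of 30 cm (1.0 is 30 cm), then the turn, a rotation vector about the tool's x, y, z in units of 60 degrees (1.0 is 60 degrees), then the gripper's target within -1 to 1 (fully open at 1, half-way at 0, shut at -1). In form: [x, y, z, wx, wy, wz, fingers, x, y, z, wx, wy, wz, fingers, ...]. A call has exactly 8 rows; each row is the pose to reach, as a shift and turn from the pose commanded when the call began, along the tool's axes at that moment; what a row does not reach only later rows make up. A row lasts 1/8 s, in which the tool goes at most 62.5 mm and 10.7 degrees, less where a joint would pass 70% of its speed; a pose out of reach is approached as far as the arm can. A call with a number of a shift or a turn outside -1 to 1 is refused whole. A call with a gripper value outside its range is refused whole. The fingers move at their own pace and stop on an object; "newtons" is the grip in N (left out, the last holds). Time passes only in rows, so rows that repeat a pose let the fingers close, or fill a call up. It gives the time, the measured TCP pose, the force, the opening and the grip force at its end, in the units of the state.
- ctrl.get_state(): the state, without advancing time (a new reading comes with each control period).
- ctrl.get_image(name): name is "scene" or "side" or "wrist"; returns a dict with "pixels" (480x640x3 uint8, red, green, blue), "fx", "fy", "cx", "cy" (pixels), "dist" ([k1, k2, p1, p2, k3] as OpenCV has them; the pictures are not rectified), "xyz" and "rotation" of the camera in the world; the wrist camera has in their place "tool_from_camera" (4x4, takes a point from camera to tool coordinates, whose origin is the TCP and whose axes are the flange's). Camera axes: x right, y up, looking along -z (the intrinsics and any distortion apply to the point x, -y, -z); pixel columns grow to the right and rows downward; lengths in m; the calibration is good to about 2 mm. A picture is of the moment at which its call begins: read the wrist's pose just before it. There is no depth.
- ctrl.close_job(): hands the job in; it is judged then, once.
The state is a dict: "time": time; "joint_positions": joint angles; "qd": joint speeds; "joint_torque": joint torques, N m; "position": TCP position; "tool_rot": TCP orientation; "ft_force": force on the tool from outside, world axes, zero at the start; "torque": the same for the moment, N m; "grip_width": opening from 0.0 (shut) to 1.0 (fully open); "grip_force": force on a finger pad.
Only numpy, scipy, OpenCV 4.12 (cv2) and the standard library are available. Lean on these libraries where they do the work, as an engineer would, in place of code of your own. Each camera call takes 0.05 s, during which the arm holds its last target. There are 200 camera calls.

TASK

Two of the four drilled plywood blocks have holes that line up with the two upright studs in the spring-loaded magazine. Load those two one after the other, flat: push each down over the studs until both sprung end lips snap back over it and it stays under them. Leave the two blocks with other hole patterns where they lie.

Things in the scene. Friction and masses are not known exactly. Their poses are not given: they have to be found in the camera images.
- magazine: Aluminium magazine fixed to the table, open at the top; base 180 x 96 x 12 mm. Origin: centre of the base's underside, on the table; x along the well's long axis, z up. Well 127 mm (x) by 48 mm (y), ends closed by walls. Only short side guides at its four corners (|x| 48 to 64 mm, top 127 mm up, flared above 112 mm); between them the long sides are open for fingers, down to the base.
- magazine_mouth (a point): Centre of the well at the level of the lips' flat undersides, 95 mm above the table; axes as the magazine's. A loaded block lies along x (either way round), held up by the spring with its top at this level, so its centre is 12 mm below; the block loaded before lies right under it, 24 mm lower.
- stud (a point): Middle of the tapered top, 101 mm above the table, of one of the two fixed upright steel studs, 12 mm thick, that stand in the well at x = +30 mm (this one) and x = -30 mm, y = 0, in the magazine's frame.
- follower (a joint): Sprung platform in the well that carries the blocks: 0 up (top 93 mm above the table), up to 0.062 m pressed down; about 0.022 with one block loaded, 0.046 with two. Net lift 2.6 N at 0, and 60 N/m more.
- lip_near (a joint): Sprung steel lip at the well's -x end: 0 closed, grows as pushed outward (-x) to 0.012 m. Closed, it hangs 7 mm over a centred block's end; flat underside 95 mm above the table, ramp from 97 up to 117 mm leaning outward: a block pushed down on both ramps spreads them (1 N each, plus 150 N/m) and they snap back once its top is below 95 mm. Loading takes about 5 to 12 N downward.
- lip_far (a joint): The same lip at the well's +x end, opening along +x.
- block_a_centre (a point): plain plywood block 120 x 44 x 24 mm, lying flat, long axis = its x, thickness = its z; two 19 to 20 mm through holes on its long centre line, 60 mm apart (fits the studs). Point: its centre, 12 mm above its underside. About 90 g.
- block_b_centre (a point): plain plywood block 120 x 44 x 24 mm, lying flat, long axis = its x, thickness = its z; identical to block_a, two 19 to 20 mm through holes on its long centre line, 60 mm apart (fits). Point: its centre.
- block_close_centre (a point): plain plywood block 120 x 44 x 24 mm, lying flat, long axis = its x, thickness = its z; two 19 to 20 mm through holes on its long centre line, only 34 mm apart (does not fit the studs). Point: its centre. To be left alone.
- block_single_centre (a point): plain plywood block 120 x 44 x 24 mm, lying flat, long axis = its x, thickness = its z; one 19 to 20 mm through hole in the middle (does not fit). Point: its centre. To be left alone.
Things that resemble listed ones, but are neither listed nor needed, are in the scene too. What is shaped like the part that bears block_a_centre but blue, green or turquoise is not meant.

How it is judged:
On the way:
1. one fitting block is in the magazine under both closed lips, the other not yet in ((((z of block_a_centre in the frame of magazine between 0.035 and 0.087 m and angle between the z axis of block_a_centre and the z axis of magazine, either way round below 0.12 rad and x of block_a_centre in the frame of magazine between -0.008 and 0.008 m and y of block_a_centre in the frame of magazine between -0.008 and 0.008 m) and not (z of block_b_centre in the frame of magazine between 0.035 and 0.087 m and angle between the z axis of block_b_centre and the z axis of magazine, either way round below 0.12 rad and x of block_b_centre in the frame of magazine between -0.008 and 0.008 m and y of block_b_centre in the frame of magazine between -0.008 and 0.008 m)) or ((z of block_b_centre in the frame of magazine between 0.035 and 0.087 m and angle between the z axis of block_b_centre and the z axis of magazine, either way round below 0.12 rad and x of block_b_centre in the frame of magazine between -0.008 and 0.008 m and y of block_b_centre in the frame of magazine between -0.008 and 0.008 m) and not (z of block_a_centre in the frame of magazine between 0.035 and 0.087 m and angle between the z axis of block_a_centre and the z axis of magazine, either way round below 0.12 rad and x of block_a_centre in the frame of magazine between -0.008 and 0.008 m and y of block_a_centre in the frame of magazine between -0.008 and 0.008 m))) and value of joint each of lip_near, lip_far below 0.003 m), for 0.2 s.
At the end, for the whole second after the job is handed in: Both blocks with holes 60 mm apart lie in the magazine's well below the lips (centres within 8 mm of the well's axis in x and in y, at most 87 mm above the table, level within 0.12 rad), at rest, and both lips are back within 3 mm of closed (z of block_a_centre in the frame of magazine between 0.035 and 0.087 m and angle between the z axis of each of block_a_centre, block_b_centre and the z axis of magazine, either way round below 0.12 rad and x of block_a_centre in the frame of magazine between -0.008 and 0.008 m and y of block_a_centre in the frame of magazine between -0.008 and 0.008 m and z of block_b_centre in the frame of magazine between 0.035 and 0.087 m and x of block_b_centre in the frame of magazine between -0.008 and 0.008 m and y of block_b_centre in the frame of magazine between -0.008 and 0.008 m and value of joint each of lip_near, lip_far below 0.003 m and linear speed of each of block_a, block_b below 0.02 m/s); the robot touches nothing.
It fails at once if the block with two close holes is shifted by more than 30 mm (distance of block_close_centre from where it was at the start of the episode above 0.03 m).
It fails at once if the block with one hole is shifted by more than 30 mm (distance of block_single_centre from where it was at the start of the episode above 0.03 m).
It also fails if it takes over 58 s, if anything falls off the work surface, if the arm or the gripper's body presses on something with over 40 N, if the wrist force passes 120 N, or if a joint passes its speed limit or range.

## Working session

There is one attempt and no reset: what is moved stays moved. The work goes in short steps, Python scripts to look and compute and a tool call to move; the robot and the scene stay as the last step left them, time stands still between calls to the robot, and variables do not carry over. Pictures are saved under pics/ and viewed, at most 10 in all, crops included, and the job is handed in when it is done.

Besides the shell and the picture viewer there is one more tool, called after "Emit:" by a JSON object that holds its "fn" and its "kwargs". jog_arm: Moves the arm, as the interface text tells. Its arguments: {"type":"object","properties":{"moves":{"type":"array"},"newtons":{"type":"number"}},"required":["moves"]}

```bash
mkdir -p pics
cat > h.py <<'E'
import numpy as np, cv2, json
from scipy.spatial.transform import Rotation as R
from bench import ctrl
def snap(n,fn):
    s=ctrl.get_state(); im=ctrl.get_image(n)
    cv2.imwrite('pics/'+fn+'.png',im['pixels'][:,:,::-1])
    if n=='wrist':
        T=np.array(im['tool_from_camera']); Rt=R.from_rotvec(s['tool_rot']).as_matrix()
        im['xyz']=Rt@T[:3,3]+np.array(s['position']); im['rotation']=Rt@T[:3,:3]
    return im
def rmat(im):
    r=np.array(im['rotation'],float)
    return r if r.shape==(3,3) else (R.from_rotvec(r).as_matrix() if r.size==3 else R.from_quat(r).as_matrix())
def K(im): return np.array([[im['fx'],0,im['cx']],[0,im['fy'],im['cy']],[0,0,1.]])
def cast(im,uv,z):
    p=cv2.undistortPoints(np.array(uv,float).reshape(-1,1,2),K(im),np.array(im['dist'],float))[:,0]
    d=np.c_[p[:,0],-p[:,1],-np.ones(len(p))]@rmat(im).T
    o=np.array(im['xyz']); return o+d*((z-o[2])/d[:,2])[:,None]
def proj(im,P):
    q=(np.atleast_2d(P)-np.array(im['xyz']))@rmat(im); q=q*[1,-1,-1]
    return cv2.projectPoints(q,np.zeros(3),np.zeros(3),K(im),np.array(im['dist'],float))[0][:,0]
E
python3 - <<'E'
from h import *
print(ctrl.get_state(),ctrl.grasp_offset)
for n in('scene','side','wrist'):
    im=snap(n,n+'0'); print(n,im['xyz'],im['rotation'],im['fx'],im['dist'])
E
```

```text
{'time': 0.0, 'joint_positions': array([ 1.33412178,  0.32183692, -0.07009402,  1.4516781 ,  0.02261616,
        1.37077023, -0.05691455]), 'qd': array([ 0.00134917, -0.00060641, -0.00055687,  0.00100036,  0.0003378 ,
        0.00050859,  0.00110616]), 'joint_torque': array([ 2.33416386e-04, -4.91288602e+01, -4.03900445e-01, -3.12530959e+01,
       -6.37785648e-02,  4.36322833e-02,  1.90002629e-04]), 'position': array([ 0.16111658, -0.62915109,  0.22145098]), 'tool_rot': array([-3.11506465e+00, -3.92693877e-01,  5.44573952e-04]), 'ft_force': array([-0.36881558,  0.16504656, -0.24235601]), 'torque': array([ 0.02707055, -0.00414309, -0.01313261]), 'grip_force': 0.0, 'grip_width': 0.9948230320295167} 0.0187
scene [ 1.42116537 -0.33678502  0.72293532] [0.88060213 0.62333791 1.08157114] 610.734775377736 [-0.15908129  0.          0.          0.          0.        ]
side [0.00565613 0.82809189 1.04917436] [ 0.24419856 -0.98578297 -2.46061124] 593.2857141573392 [-0.14649204  0.          0.          0.          0.        ]
wrist [ 0.23242155 -0.61160509  0.38478422] [[ 0.24825034  0.93348985  0.25878266]
 [-0.96869468  0.23965455  0.06477903]
 [-0.00154788 -0.2667628   0.96376097]] 331.03205427825515 [-0.01970438  0.          0.          0.          0.        ]
```

View pics/scene0.png

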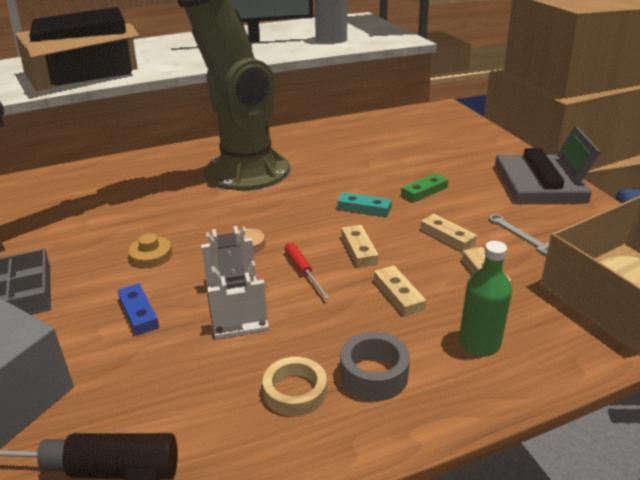

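View pics/side0.png

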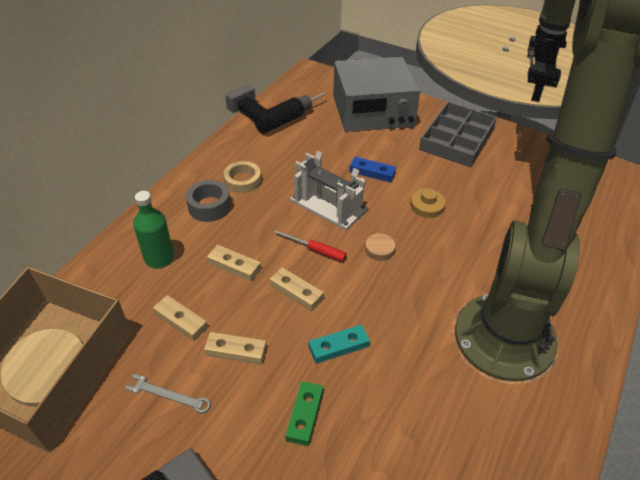

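Plywood candidates in the side view are at (234,262), (297,288), (180,317) and (236,347). (180,317) seems to have one hole and (234,262) close holes, leaving (297,288) and (236,347) as the fitting pair. The blue, teal and green ones are decoys. I'll confirm in an enlarged crop.

```bash
cat > det.py <<'E'
from h import *
a=cv2.imread('pics/side0.png'); b=cv2.imread('pics/scene0.png')
c1=cv2.resize(a[235:375,140:340],None,fx=4,fy=4,interpolation=3)[:, :800]
cv2.imwrite('pics/c1.png',c1)
m1=cv2.resize(a[145:230,280:380],(400,340),interpolation=3); m2=cv2.resize(b[220:345,195:280],(400,588),interpolation=3)
o=np.zeros((588,800,3),np.uint8); o[:340,:400]=m1; o[:,400:]=m2
cv2.imwrite('pics/c2.png',o)
im=ctrl.get_image('side')
h=cv2.cvtColor(a,cv2.COLOR_BGR2HSV)
for (u,v) in [(234,262),(297,288),(180,317),(236,347)]:
    print((u,v),cast(im,[(u,v)],.024)[0].round(3), h[v-3:v+4,u-12:u+13:6].reshape(-1,3)[:4].tolist(), h[v+25,u].tolist())
E
python3 det.py
```

```text
(234, 262) [0.613 0.13  0.024] [[18, 109, 213], [19, 105, 129], [19, 109, 209], [18, 108, 146]] [13, 154, 159]
(297, 288) [0.447 0.123 0.024] [[19, 110, 215], [19, 110, 208], [19, 109, 191], [19, 108, 208]] [13, 151, 162]
(180, 317) [0.623 0.318 0.024] [[19, 113, 212], [19, 112, 162], [19, 103, 104], [18, 108, 212]] [14, 154, 157]
(236, 347) [0.476 0.32  0.024] [[19, 110, 130], [19, 108, 194], [19, 109, 189], [19, 113, 190]] [13, 147, 160]
```

View pics/c1.png

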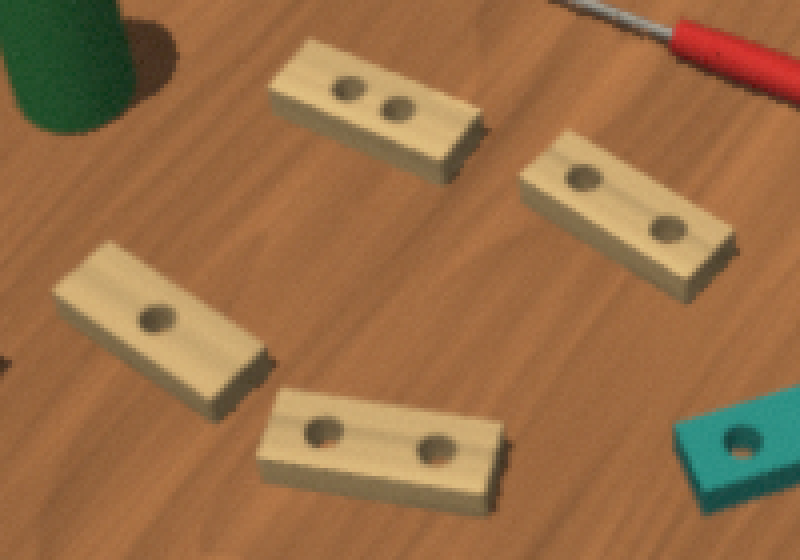

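View pics/c2.png

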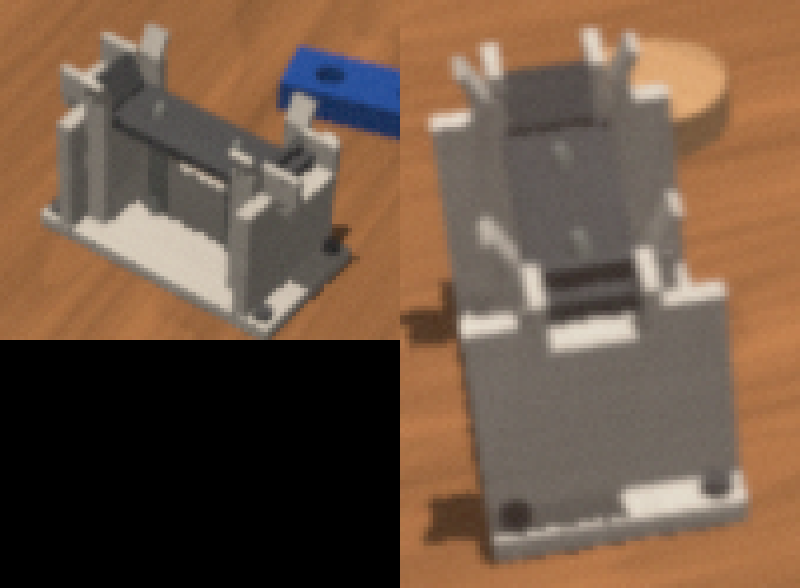

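The crop confirms it: side (297,288) and (236,347) have two holes about 60 mm apart (the fitting pair). (234,262) has close holes and (180,317) a single hole. The stud tips show at side about (319,171) and (340,182), and scene about (229,252) and (233,271).

Run:
```python
from h import *
S=ctrl.get_image('side'); C=ctrl.get_image('scene')
f=lambda q:np.array(q)/4+[140-.4,235-.4]
for n,q,hh in [('P',[(568,130),(735,235),(688,278),(520,178)],[(583,178),(668,229)]),('Q',[(280,388),(503,423),(490,490),(258,460)],[(323,432),(437,450)])]:
    c=cast(S,f(q),.024); h=cast(S,f(hh),.024); d=c[1]-c[0]+c[2]-c[3]; e=h[1]-h[0]
    print(n,c.mean(0).round(4),np.hypot(*d[:2])/2,np.degrees(np.arctan2(d[1],d[0])),h.mean(0).round(4),np.hypot(*e[:2]),np.degrees(np.arctan2(e[1],e[0])))
print('studs',cast(S,[(319.2,171),(339.8,182.3)],.104).round(4), cast(C,[(228.8,252),(233,270.6)],.104).round(4))
b1=cast(C,np.array([(95,535),(345,490)])/4.706+[195,220],.012)
b2=cast(S,np.array([(45,210),(262,322),(350,250)])/4+[280,145],.012)
print(b1.round(4),b2.round(4)); print(ctrl.get_state()['position'])
```

```text
P [0.4523 0.1185 0.024 ] 0.11975382499497049 172.0121082854422 [0.4533 0.1183 0.024 ] 0.0603511259229325 172.56931141978748
Q [0.4808 0.3157 0.024 ] 0.12051041237406486 -159.2372516139791 [0.4814 0.3168 0.024 ] 0.060631042946763795 -160.17745595672312
studs [[ 0.5564 -0.1688  0.104 ]
 [ 0.492  -0.1566  0.104 ]] [[ 0.5128 -0.1668  0.104 ]
 [ 0.5713 -0.1741  0.104 ]]
[[ 0.6144 -0.2263  0.012 ]
 [ 0.6246 -0.1327  0.012 ]] [[ 0.6201 -0.136   0.012 ]
 [ 0.4504 -0.1153  0.012 ]
 [ 0.4319 -0.2013  0.012 ]]
[ 0.16124994 -0.62951578  0.22220607]
```

```bash
cat > go.py <<'E'
from h import *
def go(p,yaw,show=True):
    s=ctrl.get_state(); R0=R.from_rotvec(s['tool_rot'])
    c,t=np.cos(np.radians(yaw)),np.sin(np.radians(yaw))
    Rt=R.from_matrix(np.array([[c,t,0],[t,-c,0],[0,0,-1]]))
    d=R0.inv().apply(np.array(p)-s['position'])/.3; w=np.degrees((R0.inv()*Rt).as_rotvec())/60
    x=R0.as_matrix()[:,0]
    print('t',s['time'],'pos',s['position'].round(4),'yaw',np.degrees(np.arctan2(x[1],x[0])).round(2),'F',s['ft_force'].round(1),'w',round(s['grip_width'],3),'\n d',d.round(4),'w',w.round(4))
E
python3 -c "
from go import *
go((.53,-.17,.22),74.4)"
```

```text
t 0.3 pos [ 0.1612 -0.6295  0.2222] yaw 14.37 F [ 0.5 -0.2 -0.5] w 0.998 
 d [ 1.5709 -1.1787  0.0079] w [-5.0000e-04 -2.0000e-04 -1.0005e+00]
```

Emit:
{"fn": "jog_arm", "kwargs": {"moves": [0.1,-0.08,0,0,0,-0.1,1,0.2,-0.15,0,0,0,-0.25,1,0.3,-0.22,0,0,0,-0.4,1,0.4,-0.3,0,0,0,-0.55,1,0.5,-0.37,0,0,0,-0.7,1,0.6,-0.45,0,0,0,-0.82,1,0.7,-0.52,0,0,0,-0.94,1,0.78,-0.59,0,0,0,-1.0,1]}}

```text
time: 1.3
position: [0.3451, -0.3988, 0.2227]
tool_rot: [2.5, 1.902, 0.0]
ft_force: [-0.0, 0.4, -0.3]
grip_width: 0.997
grip_force: 0.0
```

```bash
python3 -c "
from go import *
go((.53,-.17,.22),83.5)"
```

```text
t 1.3 pos [ 0.3451 -0.3988  0.2227] yaw 74.52 F [-0.   0.4 -0.3] w 0.997 
 d [0.8996 0.3905 0.0088] w [ 0.0003  0.0002 -0.1496]
```

Emit:
{"fn": "jog_arm", "kwargs": {"moves": [0.1,0.05,0,0,0,-0.02,1,0.25,0.11,0,0,0,-0.05,1,0.4,0.17,0,0,0,-0.1,1,0.55,0.24,0,0,0,-0.12,1,0.7,0.3,0,0,0,-0.15,1,0.82,0.36,0,0,0,-0.15,1,0.9,0.39,0,0,0,-0.15,1,0.9,0.39,0,0,0,-0.15,1]}}

```text
time: 2.3
position: [0.5303, -0.1691, 0.2225]
tool_rot: [-2.341, -2.094, -0.001]
ft_force: [-1.0, -0.2, -0.1]
grip_width: 1.002
grip_force: 0.0
```

```bash
python3 -c "
from go import *
im=snap('wrist','w1'); np.save('w1.npy',im,allow_pickle=True)
go((.4528,.1185,.15),172.3)"
```

```text
t 2.35 pos [ 0.5294 -0.1713  0.2224] yaw 83.45 F [-0.3 -0.5 -0.5] w 1.001 
 d [ 0.9305 -0.3636  0.2412] w [-7.0000e-04 -2.0000e-04 -1.4809e+00]
```

View pics/w1.png

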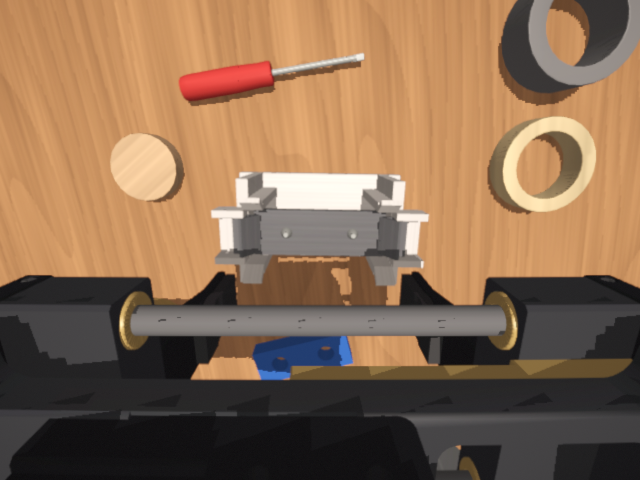

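The wrist view shows the magazine from above: stud tips at about (287,233) and (352,234), and the base's +y edge from (237,173) to (401,176).

Run:
```python
from h import *
im=np.load('w1.npy',allow_pickle=True).item(); g=cv2.cvtColor(im['pixels'],cv2.COLOR_RGB2GRAY).astype(float)
uv=[]
for u0 in(287,352):
    p=g[226:243,u0-9:u0+10]; print(p[4:13:1,4:15].astype(int).tolist() if u0==287 else ''); w=np.clip(p-np.median(p)-12,0,None)
    v,u=np.mgrid[226:243,u0-9:u0+10]; uv.append(((u*w).sum()/w.sum(),(v*w).sum()/w.sum()))
print(uv)
for z in(.095,.101,.107):
    s=cast(im,uv,z); d=s[0]-s[1]; print(z,s.round(4).tolist(),s.mean(0).round(4),np.hypot(*d[:2]),np.degrees(np.arctan2(d[1],d[0])))
b=cast(im,[(238,173),(401,176)],.012);print(b.round(4),np.hypot(*(b[0]-b[1])[:2]))
im0=ctrl.get_image('side');print(proj(im0,s))
for n in('side','scene'):
    i=ctrl.get_image(n); print(n,proj(i,cast(im,uv,.103)))
```

```text
[[131, 140, 148, 152, 153, 151, 145, 137, 129, 126, 130], [133, 144, 151, 147, 151, 154, 147, 138, 128, 124, 128], [132, 148, 164, 165, 166, 160, 148, 136, 126, 118, 126], [128, 157, 184, 193, 192, 176, 150, 132, 120, 114, 123], [119, 167, 198, 205, 203, 185, 151, 125, 113, 114, 124], [111, 162, 197, 207, 204, 180, 140, 115, 107, 114, 125], [115, 137, 179, 198, 191, 157, 121, 107, 109, 120, 127], [125, 123, 144, 160, 150, 125, 111, 116, 124, 129, 131], [132, 130, 128, 129, 126, 124, 125, 129, 132, 133, 133]]

[(np.float64(285.3204633204633), np.float64(233.91988416988417)), (np.float64(352.99531835205994), np.float64(235.1058052434457))]
0.095 [[0.5014, -0.1679, 0.095], [0.5623, -0.1758, 0.095]] [ 0.5319 -0.1718  0.095 ] 0.06140330500170149 172.59017796871814
0.101 [[0.5022, -0.1664, 0.101], [0.5619, -0.1742, 0.101]] [ 0.532  -0.1703  0.101 ] 0.060136333309943404 172.59017796871814
0.107 [[0.503, -0.165, 0.107], [0.5614, -0.1725, 0.107]] [ 0.5322 -0.1687  0.107 ] 0.058869361618185324 172.59017796871814
[[ 0.4479 -0.1129  0.012 ]
 [ 0.6278 -0.1363  0.012 ]] 0.1814208866535328
[[337.4852877  177.96044139]
 [318.22248505 168.58866277]]
side [[337.8075054  179.05471214]
 [318.31041119 169.55233456]]
scene [[227.92189377 249.39799796]
 [231.94964389 267.99308517]]
```

Emit:
{"fn": "jog_arm", "kwargs": {"moves": [0.1,-0.04,0,0,0,-0.1,1,0.25,-0.1,0,0,0,-0.25,1,0.4,-0.16,0,0,0,-0.4,1,0.55,-0.22,0.03,0,0,-0.55,1,0.7,-0.28,0.06,0,0,-0.7,1,0.82,-0.33,0.1,0,0,-0.82,1,0.93,-0.36,0.12,0,0,-0.92,1,0.93,-0.36,0.12,0,0,-1.0,1]}}

```text
time: 3.5
position: [0.4535, 0.1196, 0.1864]
tool_rot: [-0.979, -2.985, 0.001]
ft_force: [-0.8, -1.2, 0.7]
grip_width: 0.998
grip_force: 0.0
```

```bash
python3 -c "
from go import *
go((.4528,.1185,.16),172.3)"
```

```text
t 3.5 pos [0.4535 0.1196 0.1864] yaw 143.7 F [-0.8 -1.2  0.7] w 0.998 
 d [-0.0004 -0.0042  0.0878] w [-4.000e-04 -0.000e+00 -4.767e-01]
```

Emit:
{"fn": "jog_arm", "kwargs": {"moves": [0,0,0.02,0,0,-0.12,1,0,0,0.04,0,0,-0.26,1,0,0,0.06,0,0,-0.4,1,0,0,0.08,0,0,-0.48,1,0,0,0.09,0,0,-0.48,1,0,0,0.09,0,0,-0.48,1,0,0,0.09,0,0,-0.48,1,0,0,0.09,0,0,-0.48,1]}}

```text
time: 4.5
position: [0.4546, 0.1179, 0.1597]
tool_rot: [0.215, 3.134, -0.0]
ft_force: [-0.3, -0.1, -0.8]
grip_width: 0.999
grip_force: 0.0
```

Run:
```python
from go import *
im=snap('wrist','w2'); np.save('w2.npy',im,allow_pickle=True)
go((.4528,.1185,.003),172.3)
print(proj(im,[(.4528-.0297,.1185+.004,.024),(.4528+.0297,.1185-.004,.024)]))
```

```text
t 4.55 pos [0.4545 0.1179 0.1597] yaw 172.15 F [-0.8 -0.3 -0.3] w 0.999 
 d [0.0061 0.0011 0.5223] w [-0.0001  0.0003 -0.0025]
[[318.3666754  194.78475878]
 [318.53998969 257.84540627]]
```

View pics/w2.png

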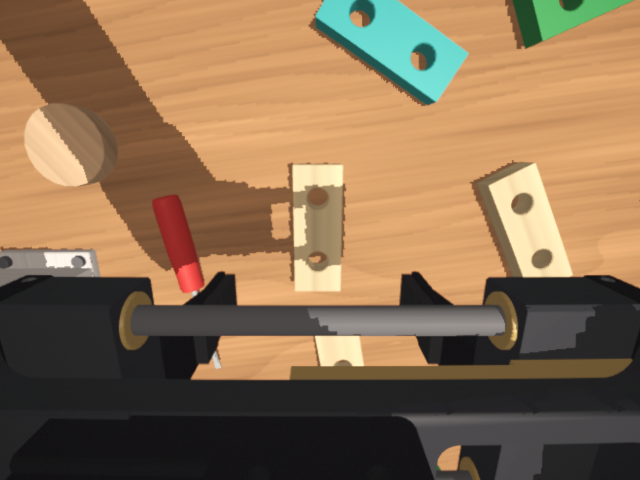

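The wrist view shows P centred below, its top face running from (293,165) to (341,291) with holes at (317,197) and (317,260). Q's holes are at (522,203) and (542,258).

Run:
```python
from go import *
im=np.load('w2.npy',allow_pickle=True).item()
for q in ([(293,164.5),(343,164.5),(341,291),(295,291)],):
    c=cast(im,q,.024); print(c.round(4).tolist(),c.mean(0)); d=c[2]+c[3]-c[0]-c[1]; print(np.hypot(*d[:2])/2,np.degrees(np.arctan2(d[1],d[0])))
h=cast(im,[(317.5,197),(317,260)],.023); print(h.mean(0),np.hypot(*(h[0]-h[1])[:2]))
q=cast(im,[(522,203),(542,258.5)],.023); e=q[1]-q[0]; print(q.mean(0),np.hypot(*e[:2]),np.degrees(np.arctan2(e[1],e[0])))
go((.4515,.1187,.004),172.1)
```

```text
[[0.3936, 0.104, 0.024], [0.3996, 0.1477, 0.024], [0.5193, 0.1316, 0.024], [0.5132, 0.087, 0.024]] [0.45641831 0.11757415 0.024     ]
0.12083337836150577 -7.844674333297819
[0.45494744 0.11706629 0.023     ] 0.06029539173816935
[0.48445496 0.31710971 0.023     ] 0.06073260990363948 19.989769869673363
t 4.55 pos [0.4545 0.1179 0.1597] yaw 172.15 F [-0.8 -0.3 -0.3] w 0.999 
 d [0.0105 0.0012 0.519 ] w [-0.0001  0.0003  0.0008]
```

Emit:
{"fn": "jog_arm", "kwargs": {"moves": [0,0,0.08,0,0,0,1,0,0,0.2,0,0,0,1,0,0,0.34,0,0,0,1,0,0,0.44,0,0,0,1,0,0,0.5,0,0,0,1,0,0,0.515,0,0,0,1,0,0,0.515,0,0,0,-1,0,0,0.515,0,0,0,-1], "newtons": 45}}

```text
time: 5.55
position: [0.4554, 0.1181, 0.0061]
tool_rot: [0.214, 3.132, -0.0]
ft_force: [0.4, -0.4, -0.0]
grip_width: 0.851
grip_force: 0.0
```

Emit:
{"fn": "jog_arm", "kwargs": {"moves": [0,0,0,0,0,0,-1,0,0,0,0,0,0,-1,0,0,0,0,0,0,-1,0,0,-0.06,0,0,0,-1,0,0,-0.2,0,0,0,-1,0,0,-0.36,0,0,0,-1,0,0,-0.52,0,0,0,-1,0,0,-0.6,0,0,0,-1], "newtons": 45}}

```text
time: 6.55
position: [0.4555, 0.1188, 0.1888]
tool_rot: [0.213, 3.129, -0.0]
ft_force: [2.1, -0.4, -1.5]
grip_width: 0.503
grip_force: 45.0
```

Run:
```python
from go import *
im=snap('wrist','w3'); np.save('w3.npy',im,allow_pickle=True)
go((.532,-.171,.19),172.6)
```

```text
t 6.6 pos [0.4568 0.1191 0.1908] yaw 172.22 F [1.6 0.4 1.6] w 0.501 
 d [-0.3792 -0.9241  0.0055] w [ 0.0003  0.0077 -0.0063]
```

View pics/w3.png

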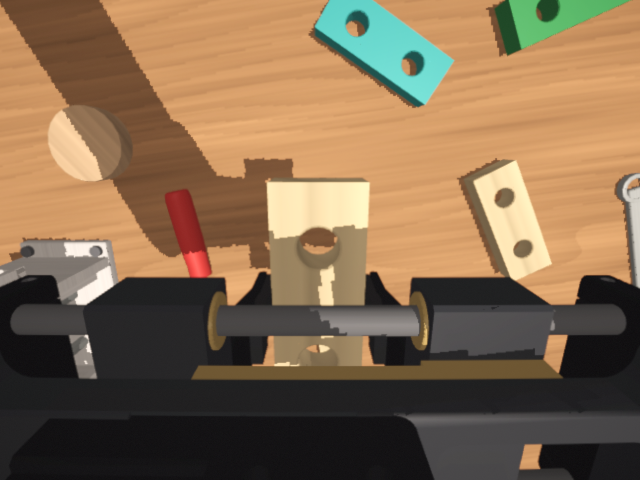

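The block is held: its far top edge is at row 181 (267 to 369) and a hole at (318,243). I'll work out its offset in the tool.

Run:
```python
from go import *
im=np.load('w3.npy',allow_pickle=True).item()
# tool pose at the shot
P=np.array([.4566,.119,.190]); Rm=R.from_rotvec([.213,3.129,0]).as_matrix()
T=np.array(im['tool_from_camera']); im['xyz']=T[:3,3]; im['rotation']=T[:3,:3]
print(T.round(3).tolist())
c=cast(im,[(267,181),(369,181),(318,243),(299,243),(338,243)],-.018); print(c.round(4))
w=np.load('w2.npy',allow_pickle=True).item(); w['xyz']=T[:3,3]; w['rotation']=T[:3,:3]
print(cast(w,[(293,164.5),(343,164.5),(317.5,197),(317,260),(341,291),(295,291)],.1597-.024).round(4))
```

```text
[[0.0, 0.964, 0.264, 0.072], [1.0, -0.0, 0.001, -0.0], [0.001, 0.264, -0.964, -0.163], [0.0, 0.0, 0.0, 1.0]]
[[ 0.0583 -0.0222 -0.018 ]
 [ 0.0583  0.0221 -0.018 ]
 [ 0.0303 -0.     -0.018 ]
 [ 0.0303 -0.0087 -0.018 ]
 [ 0.0303  0.0091 -0.018 ]]
[[ 0.0586 -0.0221  0.1357]
 [ 0.0586  0.022   0.1357]
 [ 0.0298 -0.0005  0.1357]
 [-0.0302 -0.001   0.1357]
 [-0.0622  0.0225  0.1357]
 [-0.0622 -0.0225  0.1357]]
```

Emit:
{"fn": "jog_arm", "kwargs": {"moves": [-0.03,-0.06,0,0,0,0,-1,-0.08,-0.2,0,0,0,0,-1,-0.16,-0.4,0,0,0,0,-1,-0.24,-0.6,0,0,0,0,-1,-0.32,-0.78,0,0,0,0,-1,-0.36,-0.88,0,0,0.008,0,-1,-0.38,-0.924,0,0,0.008,-0.006,-1,-0.38,-0.924,0,0,0.008,-0.006,-1]}}

```text
time: 7.6
position: [0.5288, -0.1724, 0.1838]
tool_rot: [-0.205, -3.124, -0.003]
ft_force: [0.7, 0.5, -2.3]
grip_width: 0.502
grip_force: 45.0
```

Run:
```python
from go import *
a=snap('wrist','w4'); b=snap('side','s4'); c=snap('scene','c4')
A=a['pixels'][130:400,190:450]; B=b['pixels'][90:240,260:400]; C=c['pixels'][160:350,180:300]
o=np.zeros((600,800,3),np.uint8)
o[:415,:400]=cv2.resize(A,(400,415),interpolation=3); o[:429,400:800]=0
B=cv2.resize(B,(400,429),interpolation=3); o[:429,400:]=B
cv2.imwrite('pics/x4.png',o[:430,:,::-1])
go((.5315,-.171,.132),172.6)
```

```text
t 7.75 pos [ 0.5294 -0.17    0.1849] yaw 172.7 F [ 0.6  1.3 -0.4] w 0.506 
 d [-0.0089 -0.0025  0.1763] w [ 0.0004 -0.0085  0.0017]
```

View pics/x4.png

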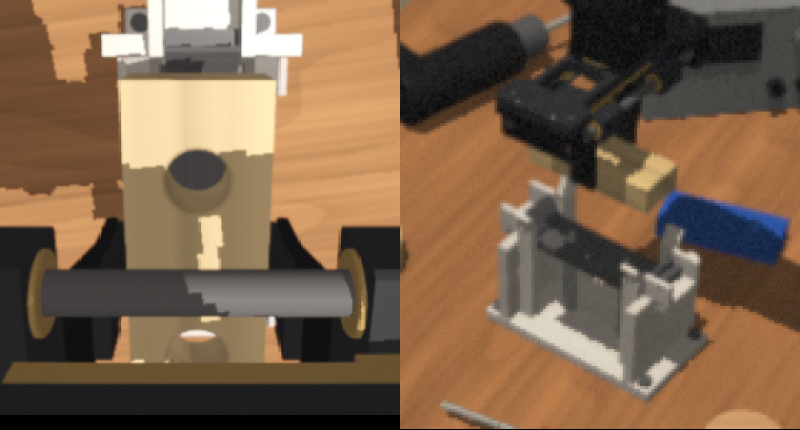

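Emit:
{"fn": "jog_arm", "kwargs": {"moves": [-0.008,0,0,0,-0.008,0,-1,-0.008,0,0.03,0,-0.008,0,-1,-0.008,0,0.07,0,-0.008,0,-1,-0.008,0,0.11,0,-0.008,0,-1,-0.008,0,0.15,0,-0.008,0,-1,-0.008,0,0.18,0,-0.008,0,-1,-0.008,0,0.19,0,-0.008,0,-1,-0.008,0,0.19,0,-0.008,0,-1]}}

```text
time: 8.75
position: [0.5315, -0.1724, 0.128]
tool_rot: [-0.205, -3.135, -0.0]
ft_force: [0.5, 0.6, -1.5]
grip_width: 0.501
grip_force: 45.0
```

Run:
```python
from go import *
go((.5315,-.170,.072),172.6)
im=snap('wrist','w5'); print(im['cx'],im['cy'])
go((.5315,-.170,.072),172.6)
ctrl.get_image('side'); go((.5315,-.170,.072),172.6)
```

```text
t 8.75 pos [ 0.5315 -0.1724  0.128 ] yaw 172.53 F [ 0.5  0.6 -1.5] w 0.501 
 d [0.0011 0.008  0.1865] w [ 0.0001 -0.0001 -0.0011]
317.85559738102074 239.90039685507634
t 8.8 pos [ 0.5317 -0.1725  0.1282] yaw 172.53 F [-1.2  0.7 -0.8] w 0.502 
 d [0.0019 0.0082 0.1874] w [-0.0001  0.0004 -0.0012]
t 8.85 pos [ 0.5318 -0.1725  0.1284] yaw 172.53 F [0.3 0.3 0.5] w 0.498 
 d [0.0023 0.0082 0.1881] w [-0.0002  0.0007 -0.0012]
```

Emit:
{"fn": "jog_arm", "kwargs": {"moves": [0.001,0.006,0,0,0,0,-1,0.001,0.006,0.02,0,0,0,-1,0.001,0.006,0.04,0,0,0,-1,0.001,0.006,0.055,0,0,0,-1,0.001,0.006,0.07,0,0,0,-1,0.001,0.006,0.085,0,0,0,-1,0.001,0.006,0.1,0,0,0,-1,0.001,0.006,0.1,0,0,0,-1]}}

```text
time: 9.85
position: [0.5321, -0.1709, 0.0983]
tool_rot: [0.204, 3.134, -0.001]
ft_force: [1.0, 0.2, 2.3]
grip_width: 0.502
grip_force: 45.0
```

Run:
```python
from go import *
im=snap('wrist','w6');snap('side','s6')
go((.5315,-.171,.072),172.6)
```

```text
t 9.95 pos [ 0.532  -0.1708  0.0983] yaw 172.54 F [ 1.5 -1.1  2.1] w 0.498 
 d [ 0.0016 -0.0008  0.0876] w [-0.0003  0.0012 -0.0011]
```

Emit:
{"fn": "jog_arm", "kwargs": {"moves": [0,0,0.02,0,0,0,-1,0,0,0.04,0,0,0,-1,0,0,0.06,0,0,0,-1,0,0,0.075,0,0,0,-1,0,0,0.09,0,0,0,-1,0,0,0.1,0,0,0,-1,0,0,0.1,0,0,0,-1,0,0,0.1,0,0,0,-1]}}

```text
time: 10.95
position: [0.5318, -0.1708, 0.0683]
tool_rot: [0.205, 3.134, -0.0]
ft_force: [2.8, -0.2, 4.1]
grip_width: 0.5
grip_force: 45.0
```

Run:
```python
from go import *
w=snap('wrist','w7')['pixels'];s=snap('side','s7')['pixels']
o=np.zeros((430,800,3),np.uint8)
o[:415,:400]=cv2.resize(w[130:400,190:450],(400,415),interpolation=3)
o[:429,400:]=cv2.resize(s[110:245,265:391],(400,429),interpolation=3)
cv2.imwrite('pics/x7.png',o[:,:,::-1])
go((.5315,-.171,.072),172.6)
```

```text
t 11.05 pos [ 0.5318 -0.1708  0.0683] yaw 172.53 F [ 2.8 -0.7  3.3] w 0.499 
 d [ 0.001  -0.0009 -0.0123] w [-0.0003  0.0009 -0.0012]
```

View pics/x7.png

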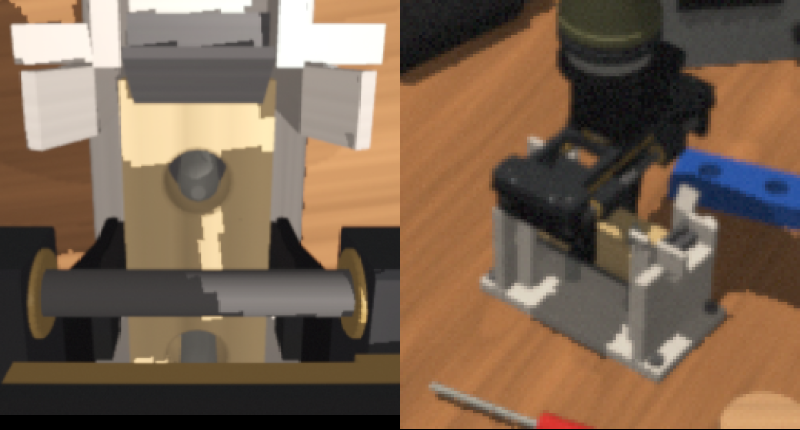

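The lip overhangs the block end (dark lip at crop row 75), the stud is centred in its hole, and the reaction is about 4 N, just the spring. I'll release and rise.

Emit:
{"fn": "jog_arm", "kwargs": {"moves": [0,0,0,0,0,0,1,0,0,0,0,0,0,1,0,0,0,0,0,0,1,0,0,0,0,0,0,1,0,0,-0.06,0,0,0,1,0,0,-0.16,0,0,0,1,0,0,-0.3,0,0,0,1,0,0,-0.42,0,0,0,1]}}

```text
time: 12.05
position: [0.5319, -0.1705, 0.197]
tool_rot: [0.204, 3.133, -0.001]
ft_force: [0.3, -0.2, -0.3]
grip_width: 1.0
grip_force: 0.0
```

Run:
```python
from go import *
im=snap('wrist','w8'); np.save('w8.npy',im,allow_pickle=True)
go((.483,.3167,.17),200.2)
```

```text
t 12.1 pos [ 0.5345 -0.1711  0.202 ] yaw 172.55 F [ 2.6 -0.2  3.3] w 1.0 
 d [0.3819 1.5903 0.0987] w [-0.0048  0.0079 -0.4608]
```

Emit:
{"fn": "jog_arm", "kwargs": {"moves": [0.03,0.1,0,0,0,0,1,0.07,0.25,0,0,0,-0.05,1,0.11,0.4,0,0,0,-0.1,1,0.15,0.55,0,0,0,-0.15,1,0.19,0.7,0,0,0,-0.2,1,0.23,0.84,0,0,0,-0.25,1,0.26,0.95,0,0,0,-0.3,1,0.27,1.0,0,0,0,-0.35,1]}}

```text
time: 13.1
position: [0.4884, 0.1414, 0.1944]
tool_rot: [-0.385, 3.118, -0.0]
ft_force: [-0.3, -0.6, -0.7]
grip_width: 1.003
grip_force: 0.0
```

Run:
```python
from go import *
go((.483,.3167,.17),200.2)
```

```text
t 13.1 pos [0.4884 0.1414 0.1944] yaw -165.94 F [-0.3 -0.6 -0.7] w 1.003 
 d [-0.1245  0.5713  0.0811] w [-3.000e-04  1.000e-04 -1.023e-01]
```

Emit:
{"fn": "jog_arm", "kwargs": {"moves": [-0.02,0.1,0,0,0,-0.02,1,-0.05,0.24,0.02,0,0,-0.05,1,-0.09,0.38,0.04,0,0,-0.08,1,-0.11,0.5,0.07,0,0,-0.1,1,-0.124,0.571,0.11,0,0,-0.1,1,-0.124,0.571,0.115,0,0,-0.1,1,-0.124,0.571,0.115,0,0,-0.1,1,-0.124,0.571,0.115,0,0,-0.1,1]}}

```text
time: 14.1
position: [0.4871, 0.3112, 0.16]
tool_rot: [-0.53, 3.096, -0.002]
ft_force: [0.4, 0.1, 0.2]
grip_width: 1.001
grip_force: 0.0
```

Run:
```python
from go import *
im=snap('wrist','w9'); T=np.array(im['tool_from_camera'])
s=ctrl.get_state(); z=s['position'][2]
hsv=cv2.cvtColor(im['pixels'],cv2.COLOR_RGB2HSV); m=cv2.inRange(hsv,(15,60,80),(25,130,255)); m[290:]=0
for c in cv2.findContours(m,0,2)[0]:
    if cv2.contourArea(c)>1500: print(cv2.contourArea(c),cv2.approxPolyDP(c,4,True)[:,0].tolist())
im['xyz']=T[:3,3]; im['rotation']=T[:3,:3]
g=im['pixels'].mean(2)
hp=proj(im,[(.03,0,z-.024),(-.03,0,z-.024),(.06,0,z-.024),(-.06,0,z-.024)]); print(hp.round(1).tolist())
print(g[170:292:3,318].astype(int).tolist())
go((.483,.3167,.005),200.1)
```

```text
7158.0 [[0, 200], [0, 219], [6, 223], [0, 227], [20, 229], [30, 237], [39, 230], [38, 238], [46, 239], [42, 245], [49, 250], [38, 248], [39, 243], [30, 248], [69, 260], [70, 273], [19, 260], [16, 265], [22, 261], [28, 269], [29, 261], [40, 266], [32, 269], [51, 272], [48, 267], [61, 270], [58, 274], [131, 277], [134, 268], [162, 271], [164, 265], [164, 271], [168, 266], [167, 272], [203, 286], [217, 270], [202, 260], [203, 265], [176, 264], [170, 258], [179, 260], [178, 252], [182, 261], [184, 255], [190, 261], [196, 255], [113, 229], [87, 229], [81, 219], [80, 225], [73, 222], [79, 218], [53, 210], [52, 218], [44, 213], [50, 209]]
7125.0 [[0, 134], [0, 171], [5, 173], [0, 175], [1, 186], [10, 180], [27, 189], [36, 179], [32, 184], [53, 190], [44, 193], [40, 188], [50, 198], [47, 190], [62, 201], [83, 201], [87, 208], [113, 212], [112, 217], [116, 213], [122, 221], [178, 233], [152, 218], [154, 212], [161, 221], [151, 182], [111, 157], [103, 164], [104, 154], [89, 157], [89, 151], [87, 156], [69, 150], [83, 157], [77, 165], [22, 139], [19, 144], [15, 138], [1, 142], [6, 135]]
1534.5 
[... 2927 characters left out ...]
72, 48], [364, 56], [361, 43], [354, 47], [322, 35], [329, 31], [279, 61], [264, 43], [259, 44], [264, 38], [248, 23], [250, 30], [241, 29], [238, 24], [243, 21], [226, 17], [238, 24], [207, 16], [210, 9], [204, 12], [200, 5], [196, 13], [191, 5], [186, 10], [188, 4], [178, 5], [178, 0], [173, 0], [176, 5]]
[[318.4, 197.0], [318.3, 259.8], [318.4, 163.0], [318.3, 288.9]]
[126, 126, 126, 127, 126, 120, 95, 92, 91, 88, 90, 103, 123, 126, 126, 126, 126, 126, 125, 126, 126, 127, 126, 201, 223, 223, 223, 191, 178, 145, 105, 103, 144, 222, 224, 223, 224, 224, 224, 222, 171]
t 14.15 pos [0.487  0.3113 0.16  ] yaw -160.58 F [0.8 0.4 0.6] w 0.998 
 d [0.007  0.0218 0.5166] w [-0.0009  0.0007 -0.0113]
```

Edges of Q in the wrist view are at columns 300 and 350, with the far edge at row 162. It sits about 6 mm to tool +y and 1.5 mm to +x. I'll centre and grip.

Emit:
{"fn": "jog_arm", "kwargs": {"moves": [0.005,0.02,0.02,0,0,-0.005,1,0.005,0.02,0.1,0,0,-0.005,1,0.005,0.02,0.24,0,0,-0.005,1,0.005,0.02,0.38,0,0,-0.005,1,0.005,0.02,0.48,0,0,-0.005,1,0.005,0.02,0.515,0,0,-0.005,1,0.005,0.02,0.515,0,0,-0.005,1,0.005,0.02,0.515,0,0,-0.005,-1], "newtons": 45}}

```text
time: 15.15
position: [0.4836, 0.3185, 0.0064]
tool_rot: [-0.541, 3.093, 0.001]
ft_force: [0.1, 0.7, 0.1]
grip_width: 0.951
grip_force: 0.0
```

Emit:
{"fn": "jog_arm", "kwargs": {"moves": [0,0,0,0,0,0,-1,0,0,0,0,0,0,-1,0,0,0,0,0,0,-1,0,0,0,0,0,0,-1,0,0,-0.1,0,0,0,-1,0,0,-0.3,0,0,0,-1,0,0,-0.5,0,0,0,-1,0,0,-0.6,0,0,0,-1], "newtons": 45}}

```text
time: 16.15
position: [0.4835, 0.3188, 0.1884]
tool_rot: [-0.541, 3.091, 0.002]
ft_force: [0.2, -0.5, -0.4]
grip_width: 0.502
grip_force: 45.0
```

Run:
```python
from go import *
ctrl.get_image('side');ctrl.get_image('side')
go((.5318,-.171,.19),172.6)
im=snap('wrist','w10'); g=im['pixels'].astype(int)
print(g[165:290:4,300].sum(1).tolist()); print(g[200,255:385:5].sum(1).tolist())
h=snap('wrist','w10')
w3=cv2.cvtColor(cv2.imread('pics/w3.png')[170:270,255:380],7); w=cv2.cvtColor(cv2.imread('pics/w10.png'),7)[140:300,225:410]
print(cv2.minMaxLoc(cv2.matchTemplate(w,w3,5)),'expect (30,30)')
```

```text
t 16.25 pos [0.4843 0.3193 0.1887] yaw -160.17 F [ 0.2  0.  -1.4] w 0.502 
 d [ 0.4055 -1.5911 -0.0079] w [0.0019 0.0059 0.4538]
[300, 282, 285, 337, 671, 708, 708, 708, 708, 708, 685, 696, 426, 425, 425, 426, 425, 415, 409, 414, 329, 320, 311, 335, 405, 424, 424, 423, 424, 425, 426, 425]
[288, 281, 282, 431, 423, 417, 420, 423, 707, 708, 693, 678, 686, 695, 704, 710, 709, 705, 711, 717, 720, 723, 724, 533, 498, 506]
(-0.05074739828705788, 0.6512628197669983, (0, 0), (31, 27)) expect (30,30)
```

Emit:
{"fn": "jog_arm", "kwargs": {"moves": [0.03,-0.1,0,0,0,0.03,-1,0.07,-0.25,0,0,0,0.07,-1,0.11,-0.4,0,0,0,0.12,-1,0.15,-0.55,0,0,0,0.17,-1,0.18,-0.7,0,0,0,0.21,-1,0.21,-0.82,0,0,0,0.25,-1,0.23,-0.92,0,0,0,0.28,-1,0.25,-0.98,0,0,0,0.3,-1]}}

```text
time: 17.35
position: [0.5115, 0.0141, 0.1838]
tool_rot: [0.047, -3.139, -0.001]
ft_force: [-0.3, -0.3, -0.5]
grip_width: 0.506
grip_force: 45.0
```

Run:
```python
from go import *
ctrl.get_image('side');ctrl.get_image('side')
go((.5323,-.171,.185),172.6)
```

```text
t 17.45 pos [0.5117 0.0137 0.1842] yaw -178.36 F [-0.6 -0.8 -0.5] w 0.499 
 d [-0.051  -0.6175 -0.0026] w [-0.0002 -0.0014  0.1507]
```

Emit:
{"fn": "jog_arm", "kwargs": {"moves": [-0.01,-0.1,0,0,0,0.02,-1,-0.02,-0.25,0,0,0,0.06,-1,-0.03,-0.4,0,0,0,0.1,-1,-0.04,-0.52,0,0,0,0.13,-1,-0.051,-0.6,0,0,0,0.15,-1,-0.051,-0.618,0,0,0,0.15,-1,-0.051,-0.618,0,0,0,0.15,-1,-0.051,-0.618,0,0,0,0.15,-1]}}

```text
time: 18.45
position: [0.5334, -0.1671, 0.1852]
tool_rot: [0.192, 3.136, 0.001]
ft_force: [0.5, -0.1, -1.2]
grip_width: 0.501
grip_force: 45.0
```

Run:
```python
from go import *
ctrl.get_image('side');ctrl.get_image('side')
go((.5323,-.171,.128),172.6)
```

```text
t 18.55 pos [ 0.5333 -0.1676  0.1852] yaw 172.96 F [ 0.2 -0.2 -1.3] w 0.501 
 d [ 0.002  -0.0116  0.1906] w [-0.      0.0002  0.0061]
```

Emit:
{"fn": "jog_arm", "kwargs": {"moves": [0.002,-0.012,0,0,0,0.006,-1,0.002,-0.012,0.04,0,0,0.006,-1,0.002,-0.012,0.08,0,0,0.006,-1,0.002,-0.012,0.12,0,0,0.006,-1,0.002,-0.012,0.15,0,0,0.006,-1,0.002,-0.012,0.18,0,0,0.006,-1,0.002,-0.012,0.19,0,0,0.006,-1,0.002,-0.012,0.19,0,0,0.006,-1]}}

```text
time: 19.55
position: [0.5322, -0.1725, 0.1279]
tool_rot: [-0.206, -3.135, -0.0]
ft_force: [0.1, -0.5, -1.5]
grip_width: 0.503
grip_force: 45.0
```

Run:
```python
from go import *
ctrl.get_image('side');ctrl.get_image('side')
go((.5323,-.171,.068),172.6)
```

```text
t 19.65 pos [ 0.5324 -0.1726  0.1284] yaw 172.47 F [ 0.3 -0.3 -0.1] w 0.5 
 d [0.0012 0.0054 0.2014] w [-0.0002  0.0006 -0.0022]
```

Emit:
{"fn": "jog_arm", "kwargs": {"moves": [0.001,0.005,0,0,0,-0.002,-1,0.001,0.005,0.02,0,0,-0.002,-1,0.001,0.005,0.04,0,0,-0.002,-1,0.001,0.005,0.055,0,0,-0.002,-1,0.001,0.005,0.07,0,0,-0.002,-1,0.001,0.005,0.085,0,0,-0.002,-1,0.001,0.005,0.1,0,0,-0.002,-1,0.001,0.005,0.1,0,0,-0.002,-1]}}

```text
time: 20.65
position: [0.5347, -0.1716, 0.0999]
tool_rot: [0.203, 3.129, -0.002]
ft_force: [2.3, 0.1, 5.7]
grip_width: 0.5
grip_force: 45.0
```

Emit:
{"fn": "jog_arm", "kwargs": {"moves": [0,0,0.02,0,0,0,-1,0,0,0.04,0,0,0,-1,0,0,0.06,0,0,0,-1,0,0,0.075,0,0,0,-1,0,0,0.09,0,0,0,-1,0,0,0.106,0,0,0,-1,0,0,0.106,0,0,0,-1,0,0,0.106,0,0,0,-1]}}

```text
time: 21.65
position: [0.533, -0.1713, 0.0669]
tool_rot: [0.203, 3.133, -0.001]
ft_force: [1.6, -0.4, 4.3]
grip_width: 0.504
grip_force: 45.0
```

Run:
```python
from go import *
w=snap('wrist','w11')['pixels'];s=snap('side','s11')['pixels']
go((.5323,-.171,.068),172.6)
a=cv2.cvtColor(cv2.imread('pics/w7.png'),7); b=cv2.cvtColor(cv2.imread('pics/w11.png'),7)
t=a[140:210,200:440]; print(cv2.minMaxLoc(cv2.matchTemplate(b[120:230,180:460],t,5)),'exp (20,20)')
```

```text
t 21.75 pos [ 0.5327 -0.1713  0.0668] yaw 172.59 F [ 2.6 -0.9  4.5] w 0.503 
 d [ 0.0014  0.0009 -0.0041] w [-0.0004  0.0013 -0.0002]
(-0.08875210583209991, 0.9719347357749939, (0, 40), (21, 17)) exp (20,20)
```

The view matches the first snapped-in state (correlation 0.97), so I'll release.

Emit:
{"fn": "jog_arm", "kwargs": {"moves": [0,0,0,0,0,0,1,0,0,0,0,0,0,1,0,0,0,0,0,0,1,0,0,0,0,0,0,1,0,0,-0.06,0,0,0,1,0,0,-0.16,0,0,0,1,0,0,-0.3,0,0,0,1,0,0,-0.42,0,0,0,1]}}

```text
time: 22.75
position: [0.5325, -0.1709, 0.1952]
tool_rot: [0.202, 3.133, -0.001]
ft_force: [-0.1, -0.5, -0.3]
grip_width: 0.998
grip_force: 0.0
```

Emit:
{"fn": "jog_arm", "kwargs": {"moves": [0.05,0.1,-0.05,0,0,0,1,0.1,0.2,-0.1,0,0,0,1,0.1,0.35,-0.1,0,0,0,1,0.1,0.5,-0.1,0,0,0,1,0.1,0.6,-0.1,0,0,0,1,0.1,0.6,-0.1,0,0,0,1,0.1,0.6,-0.1,0,0,0,1,0.1,0.6,-0.1,0,0,0,1]}}

```text
time: 23.75
position: [0.5255, 0.0098, 0.2224]
tool_rot: [0.207, 3.135, -0.001]
ft_force: [0.1, 0.6, -1.0]
grip_width: 1.0
grip_force: 0.0
```

Run:
```python
from go import *
s=snap('side','s12')['pixels'];c=snap('scene','c12')['pixels']
o=np.zeros((588,800,3),np.uint8)
o[:400,:400]=cv2.resize(s[130:240,270:380],(400,400),interpolation=3); o[:,400:]=cv2.resize(c[220:345,195:280],(400,588),interpolation=3)
cv2.imwrite('pics/x12.png',o[:,:,::-1])
```

```text
(no output)
```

View pics/x12.png

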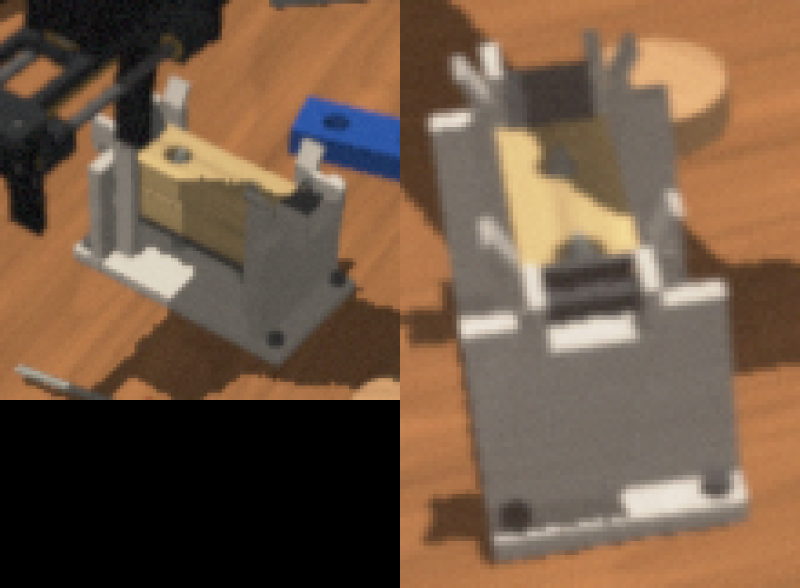

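Both blocks lie stacked and level in the well on the studs. The near lip in the scene view (crop about (595,290)) is where it was when empty, so it's closed. The gripper is clear.

```bash
python3 -c "
from bench import ctrl
print(ctrl.close_job())"
```

```text
the job is handed in; nothing more can be done
None
```

Both fitting blocks are loaded flat in the magazine under the lips, the other two blocks were left untouched, and the job was handed in at about 24 s; no verdict was returned.

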